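# Shut the sealed truffle case and shoot its bolt

### The job

Close the truffle case: swing its lid down onto the rubber seal, press it down against the seal just far enough that the sliding bolt meets the hole of its keeper, and slide the bolt fully home so that it keeps the lid shut, then let go. Nobody has measured how high the keeper is clamped, so feel for the hole with a light hand: do not ram the bolt against the keeper or crush the seal, and leave the things beside the case where they are.

Things in the scene. Friction and masses are not known exactly. Their poses are not given: they have to be found in the camera images.
- case: Plywood counter case for truffle boxes, fixed, 250 x 250 mm, open on top, lid hinged at the back, bolt at the middle of the front. Origin on the bench under its middle; x to the back (hinge side), y to the left, z up. Walls 72 mm high; fixed front rail (x = -125 to -88 mm) 86 mm high. Hinge line along y at x = 115, z = 84 mm. In it lie truffle boxes and truffles.
- lid (a joint): Lid angle, rad: 0 level, positive with the front edge raised (starts 0.5 to 0.85), lying on the seal at about 0.05. The lid is a 16 mm plywood frame with two clear panes, 250 mm wide, 200 mm from hinge line to front edge; level, its top is 96 mm above the bench. Light, counterbalanced, stays where it is put until it meets the seal.
- lid_bar (a point): Point on top of the lid's front bar, a good place to push the lid down: 75 mm left of the lid's middle, 184 mm from the hinge line. The bar is 30 mm deep (front to back), as wide as the lid, and bare except within 20 mm of its middle. Moves with the lid; z is square to the lid's top.
- seal: Black rubber seal frame, 12 mm wide, on the walls and behind the front rail; the lid lies on it. It pushes the lid back up like a spring: pressing at the knob takes about 1.2 N for each mm below the lid's resting height; it bottoms at a lid angle of about -0.04 rad. Origin on the lid's hinge line.
- bolt (a joint): How far the bolt is slid to the front (the case's -x), m: 0 drawn back (starts 0 to 0.006), about 0.008 when the tip reaches the keeper, 0.030 fully home, tip against the keeper's closed end. Steel rod 10 mm thick, tip bevelled 1.3 mm, in two guides on top of the lid along its middle, axis 8 mm above the lid's top; friction 1.5 N, stays where it is left.
- knob (a point): Middle of the bolt's upright round knob, to be held: 20 mm thick, 23 mm tall, this point 34 mm above the lid's top and 26 mm above the rod's axis. Lid level and bolt drawn back, it is at x = -30, y = 0, z = 130 mm in the case's frame; it moves with the bolt. Room for fingers on both sides (along the case's y), down to the bolt's 40 mm wide plate on the lid.
- keeper: Keeper of the bolt: a steel bracket on the front rail (origin at its base, middle of the edge facing the bolt, x = -91, z = 86 mm in the case's frame) and, clamped in it, a block with a 12.5 mm square hole, 22 mm deep, closed at the end. The hole's centre is 12 to 24 mm above this origin, differs each time, NOT measured; the rod's axis is at 18 mm with the lid level, higher with it unpressed.
- tin: Round pastille tin, 70 mm across, 36 mm high, standing right of the case; origin at its underside. Leave alone.
- ribbon: Part-used ribbon roll, 92 x 116 x 25 mm, lying left of the case near the front; origin at its underside. Leave alone.
- stamp: Wooden hand stamp, 25 x 34 x 59 mm, standing left of the case; origin at its underside. Leave alone.

How it is judged:
By the outcome, as a careful person would: the job done as asked, in the order asked, and still so for the second after the job is handed in, with the robot touching nothing.
It also fails if it takes over 67 s, if anything falls off the work surface, if the arm or the gripper's body presses on something with over 40 N, if the wrist force passes 120 N, or if a joint passes its speed limit or range.

### The arm

A 6-joint arm with a two-finger parallel gripper is mounted at the origin on a cart in front of the work surface, level with it; the furniture and walls round the work are solid. World frame = base frame: x ahead of the robot, y to its left, z up, the work surface at z = 0. Lengths are in m, angles in degrees, forces in N, time in s.
With the tool pointing down it reaches from about 0.4 to 0.825 m from the base axis. Payload 7 kg.
Tool frame: the origin (TCP) lies between the finger pads; the fingertips stand 25 mm ahead of it and the grasp point (between the pads) lies 6 mm ahead of it; z points along the fingers, y is the line along which they close (so a half turn about z gives the same grasp; the last joint's range is limited). The gripper opens to 88 mm and grips with 3 to 60 N. Pads are 19 mm wide; open, the fingers measure 130 mm over their backs; the gripper's body (78 mm by 193 mm) begins 47 mm behind the grasp point.
Start: joints at [92.825, 20.546, 0.682, 0, -70.136, -16.507], TCP at [0.16, 0.656, 0.217] pointing down, gripper open.
Joint ranges: [-176.03, 176.03], [-82.01, 121.73], [-58.28, 71.71], [-173.87, 95.51], [-174.79, -0.11], [-173.66, 173.66]. Speed limits (degrees/s): [136.94, 136.94, 172.46, 180, 180, 180].

### API

Orientations are given as [roll, pitch, yaw] about the fixed x, y, z axes, in that order (R = Rz(yaw) Ry(pitch) Rx(roll)).
In Python, from plant import r gives the robot as it stands.
- The arm moves only by the shell command python3 -m crank 'ROWS' [FORCE]. ROWS is JSON, a list of rows, each a list of 3 entries, a list of its own where there are three numbers: the turn, a rotation vector about the tool's x, y, z in degrees, then the shift along the tool's x, y, z in cm, then the closure, from -1 (fully open) to 1 (shut). In form: [[[wx, wy, wz], [dx, dy, dz], fingers], ...]. A call has 1 to 8 rows; each row shifts and turns the commanded pose from where the row before left it, along the tool's axes as they then stand; what a row does not reach is not made up. A row lasts 1/10 s, in which the tool goes at most 50 mm and 8.59 degrees, less where a joint would pass 70% of its speed; a pose out of reach is approached as far as the arm can. A call with a gripper value outside its range is refused whole. The fingers move at their own pace and stop on an object; FORCE is the grip in N (left out, the last holds). Time passes only in rows, so rows that do not move let the fingers close. It gives the time, the measured TCP pose, the force, the opening and the grip force at its end, in the units of the state.
- r.get_state(): the state, without advancing time (a new reading comes with each control period).
- r.capture(name): name is "side" or "top"; returns a dict with "color" (480x640x3 uint8, red, green, blue), "range_z" (480x640 float32, m along the optical axis (not along the pixel's ray), 0 where there is no reading), "intrinsics" (3x3 intrinsics, pixels), "world_from_camera" (4x4, takes a point from camera to world coordinates). Camera axes: x right, y down, z forward; pixel columns grow to the right and rows downward; lengths in m; the calibration is good to about 2 mm. A picture is of the moment at which its call begins.
- r.close_job(): hands the job in; it is judged then, once.
The state is a dict: "time_s": time; "joints": joint angles; "qd": joint speeds; "joint_torque": joint torques, N m; "tcp_pos": TCP position; "eef_rot": TCP orientation; "contact_force": force on the tool from outside, world axes, zero at the start; "moment": the same for the moment, N m; "gripper_width": finger opening in m; "gripper_force": force on a finger pad.
Only numpy, scipy, OpenCV 4.12 (cv2) and the standard library are available. Lean on these libraries where they do the work, as an engineer would, in place of code of your own. Each camera call takes 0.05 s, during which the arm holds its last target. There are 200 camera calls.

## Working session

There is one attempt and no reset: what is moved stays moved. The work goes in short steps, Python scripts to look and compute and a shell command to move; the robot and the scene stay as the last step left them, time stands still between calls to the robot, and variables do not carry over. Pictures are saved under pics/ and viewed, at most 10 in all, crops included, and the job is handed in when it is done.

```bash
mkdir -p pics; ls
python3 - <<'E'
from plant import r
import cv2,numpy as np
s=r.get_state();print({k:np.round(v,3).tolist() for k,v in s.items()})
for n in("side","top"):
    c=r.capture(n);np.savez(f"{n}0.npz",**c);cv2.imwrite(f"pics/{n}0.png",c["color"][:,:,::-1]);print(c["intrinsics"].tolist(),np.round(c["world_from_camera"],3).tolist())
E
```

```text
pics
{'time_s': 0.0, 'joints': [92.826, 20.59, 0.633, -0.021, -70.135, -16.505], 'qd': [-0.143, 0.062, 0.014, -0.001, -0.024, -0.004], 'joint_torque': [-0.0, -58.272, 29.305, 6.997, 0.007, -0.0], 'tcp_pos': [0.16, 0.655, 0.216], 'eef_rot': [179.906, -0.007, -13.686], 'contact_force': [-0.327, -0.147, -0.571], 'moment': [0.013, 0.021, 0.027], 'gripper_force': 0.0, 'gripper_width': 0.088}
[[577.6073100461596, 0.0, 319.484515726769], [0.0, 577.6073100461596, 234.18072658467085], [0.0, 0.0, 1.0]] [[-0.925, -0.182, 0.333, 0.214], [-0.379, 0.415, -0.827, 0.908], [0.013, -0.892, -0.453, 0.569], [0.0, 0.0, 0.0, 1.0]]
[[502.5233476468176, 0.0, 322.14607675549536], [0.0, 502.5233476468176, 246.720840998202], [0.0, 0.0, 1.0]] [[0.03, -0.984, 0.175, 0.358], [-0.999, -0.027, 0.02, 0.062], [-0.015, -0.176, -0.984, 1.133], [0.0, 0.0, 0.0, 1.0]]
```

View pics/top0.png

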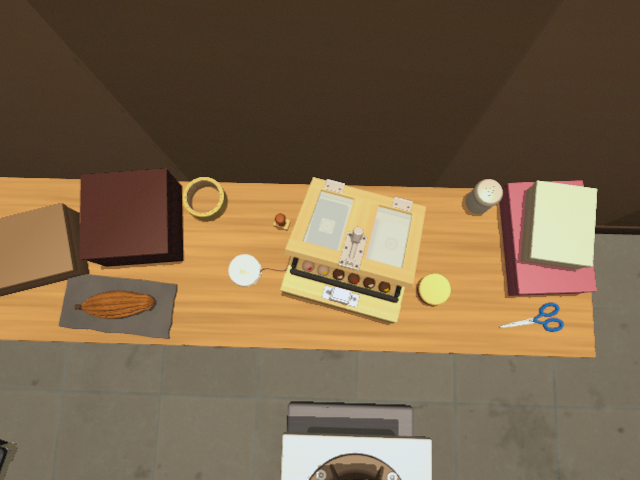

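View pics/side0.png

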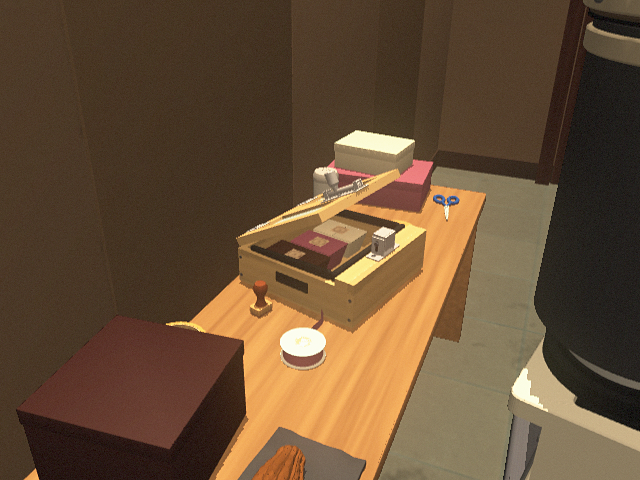

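The top view shows the case's front rail (about 285–405, 265–318), with the keeper at (341,296), the knob near (356,235), the tin at (434,289), the ribbon at (245,270) and the stamp at (281,221). The side view shows the lid raised and the keeper block at (383,241).

```bash
cat > h.py <<'E'
import numpy as np,cv2
def cloud(c):
    d=c["range_z"];v,u=np.mgrid[:480,:640];K=c["intrinsics"];T=c["world_from_camera"]
    p=np.stack([(u-K[0,2])*d/K[0,0],(v-K[1,2])*d/K[1,1],d],-1)@T[:3,:3].T+T[:3,3]
    p[d==0]=np.nan;return p
E
python3 - <<'E'
from h import *
c=dict(np.load("top0.npz"));P=cloud(c);hsv=cv2.cvtColor(c["color"],cv2.COLOR_RGB2HSV)
print("bench z",np.nanmedian(P[300:330,200:270,2]))
z=P[...,2]
m=(np.abs(z-.086)<.006);m[:, :275]=0;m[:,415:]=0;m[:255]=0;m[325:]=0
n,l,st,ce=cv2.connectedComponentsWithStats(m.astype(np.uint8));k=1+st[1:,4].argmax();print(st[k],ce[k])
q=P[l==k];print("z",np.median(q[:,2]))
R=cv2.minAreaRect((q[:,:2]*1000).astype(np.float32));print(R,cv2.boxPoints(R))
# lid frame plane
yl=(hsv[...,1]>60)&(z>.10)&(hsv[...,2]>150);yl[:, :280]=0;yl[:,430:]=0;yl[:175]=0;yl[290:]=0
q=P[yl];
for _ in range(4):
    cen=q.mean(0);nrm=np.linalg.svd(q-cen,full_matrices=0)[2][2];nrm*=np.sign(nrm[2]);q=q[np.abs((q-cen)@nrm)<.004]
print("lid",len(q),cen,nrm,"tilt rad",np.arccos(nrm[2]),"dir",np.degrees(np.arctan2(nrm[1],nrm[0])))
d=(P-cen)@nrm
for n,(v0,v1,u0,u1) in dict(knob=(215,275,335,375),keeper=(283,308,322,360)).items():
    print(n); s=(d if n=="knob" else z-.086)[v0:v1:2,u0:u1:2]*1000
    print(np.array2string(np.round(s).astype(int),max_line_width=200))
s=np.load("side0.npz");s=dict(s);Q=cloud(s)
print("side keeper z");print(np.array2string(np.round(Q[224:264:2,364:404:2,2]*1000).astype(int),max_line_width=200))
E
```

```text
bench z -6.421810050971644e-05
[ 281  257  121   66 2618] [341.60466005 293.57830405]
z 0.08664274726285626
((458.1767578125, 38.46978759765625), (250.05152893066406, 75.4580078125), 75.98018646240234) [[391.2832  -73.69158]
 [464.49347 -91.97184]
 [525.0703  150.63116]
 [451.86005 168.9114 ]]
lid 4206 [0.56162063 0.0114456  0.15072097] [ 0.46859196 -0.1155217   0.87582893] tilt rad 0.5036456254591095 dir -13.848938338188288
knob
[[                  -4                   -6                   -6                   -5                   -3                   -6                   -7                    1                    0
                    -1                   -1                    1                    1                    0                    0                    1                   -1                    0
                    -1                    2]
 [                  -7                   -4                   -6                   -4                   -6                   -5                   -5                    0                    0
                     1                    0     
[... 25408 characters left out ...]
                  81                   79                   74                   71                   67
                    65                   61]
 [                  86                   87                   87                   86                   88                   87                   85                   86                   86
                    86                   85                   85                   80                   76                   74                   69                   68                   63
                    59                   56]]<stdin>:18: RuntimeWarning: invalid value encountered in cast
<stdin>:20: RuntimeWarning: invalid value encountered in cast
```

Run:
```python
import cv2,numpy as np
a=cv2.imread("pics/top0.png")[180:320,270:460];b=cv2.imread("pics/side0.png")[160:300,300:440]
cv2.imwrite("pics/crop1.png",np.hstack([cv2.resize(a,None,fx=2.4,fy=2.4,interpolation=3),cv2.resize(b,(336,336),interpolation=3)]))
```

```text
(no output)
```

View pics/crop1.png

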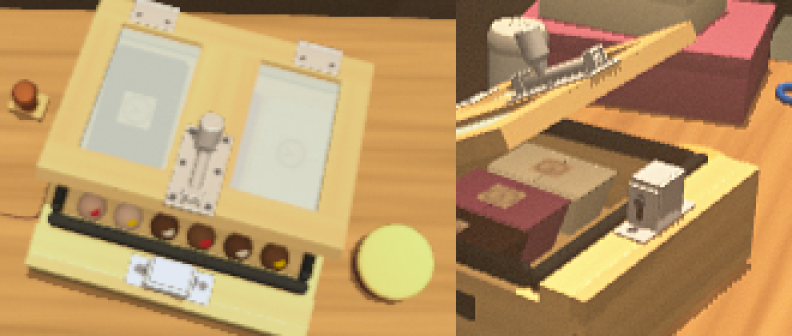

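The crop shows the keeper's dark hole facing the bolt, at about (378,245) in the side image. I'll measure it and the knob in the case frame.

```bash
cat >> h.py <<'E'
yaw=np.radians(-14);ORG=np.array([.5429,.0174,0])
Rc=np.array([[np.cos(yaw),-np.sin(yaw),0],[np.sin(yaw),np.cos(yaw),0],[0,0,1]])
def tocase(p): return (p-ORG)@Rc
def toworld(p): return np.asarray(p)@Rc.T+ORG
def onplane(c,uv,n,d):  # ray hit with n.(p)=d in case frame
    K=c["intrinsics"];T=c["world_from_camera"];uv=np.atleast_2d(uv)
    r=np.c_[(uv[:,0]-K[0,2])/K[0,0],(uv[:,1]-K[1,2])/K[1,1],np.ones(len(uv))]@T[:3,:3].T@Rc
    o=tocase(T[:3,3]);return o+r*((d-o@n)/(r@n))[:,None]
E
python3 - <<'E'
from h import *
c=dict(np.load("top0.npz"));C=tocase(cloud(c))*1000
h=C[...,2];f=np.zeros_like(h,bool);f[280:312,318:365]=1
k=f&(np.abs(h-125)<5);q=C[k];print("keeper top",len(q),np.percentile(q,[2,50,98],0).round(1).tolist())
# lid line: profile of z vs x in case
m=np.zeros_like(f);m[175:290,280:430]=1;m&=(np.abs(np.abs(C[...,1])-112)<10)&(h>90)
a,b=np.polyfit(C[m][:,0],h[m],1);th=-np.arctan(a);print("th",th,"z at hinge x",a*115+b,"y rng",np.nanpercentile(C[175:290,280:430,1][h[175:290,280:430]>90],[1,99]))
# knob top: height above lid >30
dl=(h-(a*C[...,0]+b))*np.cos(th);kk=np.zeros_like(f);kk[215:250,345:370]=1;kk&=dl>41
q=C[kk];print("knob top mean",q.mean(0),len(q))
s=dict(np.load("side0.npz"));g=cv2.cvtColor(s["color"],cv2.COLOR_RGB2GRAY)
print(np.array2string(g[226:264,370:398],max_line_width=200))
v,u=np.mgrid[228:258,370:392]
X=onplane(s,np.c_[u.ravel(),v.ravel()],np.array([1.,0,0]),-.091)*1000
dk=g[v,u].ravel()<60
print("dark yz",X[dk].min(0),X[dk].max(0),X[dk].mean(0),dk.sum())
D=tocase(cloud(s))*1000;q=D[226:262,366:398].reshape(-1,3);q=q[(q[:,2]>100)&(q[:,2]<122)];print("front face x",np.percentile(q[:,0],[2,10,50,90,98]),"y",np.percentile(q[:,1],[2,98]))
t=D[226:240,366:398].reshape(-1,3);t=t[(t[:,2]>122)&(t[:,2]<128)];print("side keeper top",np.percentile(t,[2,50,98],0).round(1).tolist())
E
```

```text
keeper top 232 [[-116.1, -19.0, 120.5], [-103.8, -0.4, 124.2], [-91.7, 17.1, 128.5]]
th 0.4765669335340164 z at hinge x 100.13204651638713 y rng [-122.17251202  122.67798917]
knob top mean [ 11.6218051    0.23776383 207.09499813] 87
[[114 115 117 ...  61  72  74]
 [114 111 114 ...  68  75  78]
 [119 115 116 ...  75  74  77]
 ...
 [229 229 234 ... 110 111 108]
 [231 230 231 ... 110 113 114]
 [231 233 230 ... 113 112 111]]
dark yz [-91.          -0.66444603  85.22052341] [-91.           2.87351063  91.49620726] [-91.           1.89033173  88.68735476] 5
front face x [-117.98291993 -117.46517442 -113.08744494  -95.98373471  -92.50606301] y [-11.81971059  25.31283166]
side keeper top [[-117.8, -13.5, 122.3], [-105.8, 4.9, 124.5], [-92.2, 19.9, 126.4]]
```

Run:
```python
import cv2,numpy as np
a=cv2.imread("pics/side0.png")[222:266,360:408];b=cv2.imread("pics/top0.png")[278:314,318:366]
cv2.imwrite("pics/crop2.png",np.hstack([cv2.resize(a,(384,352),interpolation=0),cv2.resize(b,(384,352),interpolation=0)]))
```

```text
(no output)
```

View pics/crop2.png

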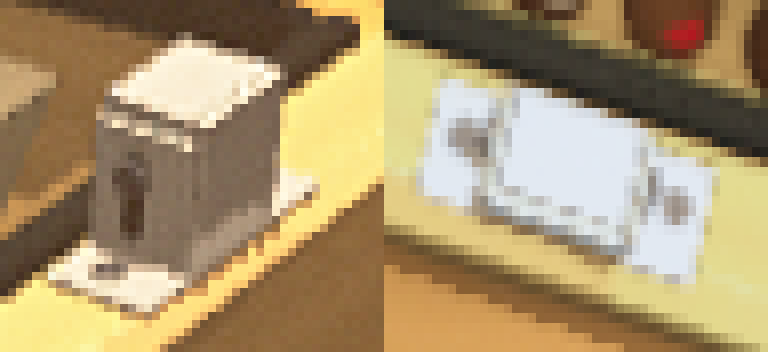

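The keeper's hole faces away from both cameras, so I will feel for it. First I move above the lid bar with the fingers closed.

```bash
python3 -m crank '[[[0,0,0],[1.5,1.4,-0.5],1],[[0,0,0],[3,2.84,-0.5],1],[[0,0,0],[3,2.84,-0.5],1],[[0,0,0],[3,2.84,-0.5],1],[[0,0,0],[3,2.84,-0.3],1],[[0,0,0],[3,2.84,0],1],[[0,0,0],[3,2.84,0],1],[[0,0,0],[3,2.84,0],1]]' 20
```

```text
time_s: 0.9
tcp_pos: [0.3286, 0.3935, 0.2401]
eef_rot: [-180.0, 0.0, -13.7]
contact_force: [1.4, 1.1, -0.3]
gripper_width: 0.0289
gripper_force: 0.0
```

```bash
python3 -m crank '[[[0,0,0],[3,2.8,0],1],[[0,0,0],[3,2.8,0],1],[[0,0,0],[3,2.8,0],1],[[0,0,0],[3,2.8,0],1],[[0,0,0],[3,2.8,0],1],[[0,0,0],[3,2.8,0],1],[[0,0,0],[3,2.8,0],1],[[0,0,0],[3,2.8,0],1]]'; python3 -m crank '[[[0,0,-0.3],[1,1,0],1],[[0,0,0],[0.6,0.5,0],1],[[0,0,0],[0,0,0],1],[[0,0,0],[0,0,0],1]]'
```

```text
time_s: 1.7
tcp_pos: [0.5084, 0.1192, 0.2401]
eef_rot: [-180.0, -0.0, -13.7]
contact_force: [-0.1, 0.4, 0.4]
gripper_width: 0.0005
gripper_force: 0.0
time_s: 2.1
tcp_pos: [0.5198, 0.1034, 0.2399]
eef_rot: [-180.0, 0.0, -13.4]
contact_force: [-0.5, 0.4, -0.5]
gripper_width: 0.0007
gripper_force: 0.0
```

```bash
python3 -m crank '[[[0,0,0.6],[0.7,0.2,0.8],1],[[0,0,0],[0,0,0.8],1],[[0,0,0],[0,0,0.6],1],[[0,0,0],[0,0,0.4],1],[[0,0,0],[-0.15,0,0.4],1],[[0,0,0],[-0.2,0,0.4],1],[[0,0,0],[-0.2,0,0.4],1],[[0,0,0],[0,0,0],1]]'
```

```text
time_s: 2.9
tcp_pos: [0.5206, 0.1008, 0.2014]
eef_rot: [180.0, 0.0, -14.0]
contact_force: [-1.2, -0.2, 0.0]
gripper_width: 0.0004
gripper_force: 0.0
```

```bash
python3 -m crank '[[[0,0,0],[-0.35,0,0.8],1],[[0,0,0],[-0.32,0,0.8],1],[[0,0,0],[-0.3,0,0.8],1],[[0,0,0],[-0.25,0,0.8],1],[[0,0,0],[-0.2,0,0.8],1],[[0,0,0],[-0.15,0,0.8],1],[[0,0,0],[-0.1,0,0.8],1],[[0,0,0],[0,0,0],1]]';python3 - <<'E'
from plant import r
import cv2,numpy as np
for n in("side","top"):
    c=r.capture(n);np.savez(f"{n}1.npz",**c)
    cv2.imwrite(f"pics/{n}1.png",c["color"][:,:,::-1])
a=cv2.imread("pics/side1.png")[120:360,200:520];b=cv2.imread("pics/top1.png")[140:380,200:520]
cv2.imwrite("pics/both1.png",np.hstack([a,b]))
E
```

```text
time_s: 3.7
tcp_pos: [0.5042, 0.1046, 0.1445]
eef_rot: [179.9, 0.1, -14.0]
contact_force: [-0.2, 0.6, 0.2]
gripper_width: 0.0005
gripper_force: 0.0
```

View pics/both1.png

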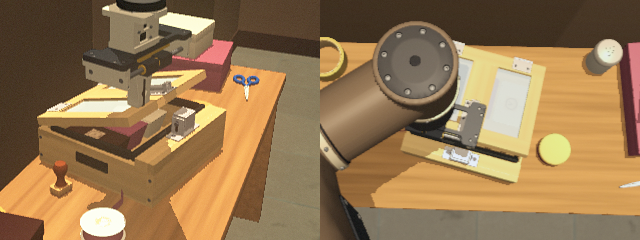

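The lid follows the fingers down (side view, fingertips at about (137,95) in the left half). I continue down to the seal.

```bash
python3 -m crank '[[[0,0,0],[-0.1,0,0.4],1],[[0,0,0],[0,0,0.4],1],[[0,0,0],[0,0,0.3],1],[[0,0,0],[0,0,0.2],1],[[0,0,0],[0,0,0],1],[[0,0,0],[0,0,0],1]]'
```

```text
time_s: 4.4
tcp_pos: [0.504, 0.1051, 0.1328]
eef_rot: [180.0, 0.0, -14.0]
contact_force: [-0.2, 0.2, 0.2]
gripper_width: 0.0005
gripper_force: 0.0
```

```bash
python3 -m crank '[[[0,0,0],[0,0,0.1],1],[[0,0,0],[0,0,0.1],1],[[0,0,0],[0,0,0.1],1],[[0,0,0],[0,0,0],1],[[0,0,0],[0,0,0],1]]';python3 -m crank '[[[0,0,0],[0,0,0.1],1],[[0,0,0],[0,0,0.1],1],[[0,0,0],[0,0,0],1],[[0,0,0],[0,0,0],1]]'
```

```text
time_s: 4.9
tcp_pos: [0.504, 0.1051, 0.1298]
eef_rot: [180.0, -0.0, -14.0]
contact_force: [-0.3, 0.0, -0.1]
gripper_width: 0.0003
gripper_force: 0.0
time_s: 5.3
tcp_pos: [0.504, 0.1051, 0.1278]
eef_rot: [180.0, 0.0, -14.0]
contact_force: [-0.1, 0.1, 0.2]
gripper_width: 0.0004
gripper_force: 0.0
```

```bash
python3 -m crank '[[[0,0,0],[0,0,0.1],1],[[0,0,0],[0,0,0.1],1],[[0,0,0],[0,0,0],1],[[0,0,0],[0,0,0],1]]';python3 -m crank '[[[0,0,0],[0,0,0.1],1],[[0,0,0],[0,0,0],1],[[0,0,0],[0,0,0],1]]'
```

```text
time_s: 5.7
tcp_pos: [0.504, 0.1051, 0.1258]
eef_rot: [180.0, 0.0, -14.0]
contact_force: [-0.2, -0.4, 0.9]
gripper_width: 0.0003
gripper_force: 0.0
time_s: 6.0
tcp_pos: [0.504, 0.1051, 0.1248]
eef_rot: [180.0, 0.0, -14.0]
contact_force: [-0.7, 0.1, -0.9]
gripper_width: 0.0003
gripper_force: 0.0
```

```bash
cat >> h.py <<'E'
def lid(c):
    C=tocase(cloud(c))*1000;x,y,z=np.moveaxis(C,-1,0)
    hs=cv2.cvtColor(c["color"],cv2.COLOR_RGB2HSV)
    m=(np.abs(y+112)<8)&(x>-80)&(x<100)&(z>85)&(z<220)&(hs[...,1]>60)
    a,b=np.polyfit(x[m],z[m],1);res=z-(a*x+b);m&=np.abs(res)<4
    a,b=np.polyfit(x[m],z[m],1);return -np.arctan(a),a*115+b,m.sum()
E
python3 - <<'E'
from h import *
from plant import r
for f in("top0","top1"):print(lid(dict(np.load(f+".npz"))))
c=r.capture("top");np.savez("top2.npz",**c);print(lid(c))
c=r.capture("side");np.savez("side2.npz",**c);cv2.imwrite("pics/s2.png",cv2.resize(c["color"][140:340,220:460,::-1],(720,600)))
for i in range(3):print(r.get_state()["contact_force"])
E
```

```text
(np.float64(0.3988721971826856), np.float64(107.77858031792445), np.int64(175))
(np.float64(0.2845196047115374), np.float64(98.00233314161198), np.int64(531))
(np.float64(0.1982453647177743), np.float64(97.05453143471964), np.int64(619))
[-0.62913371 -0.01221475 -0.42943152]
[-0.62913371 -0.01221475 -0.42943152]
[-0.62913371 -0.01221475 -0.42943152]
```

View pics/s2.png

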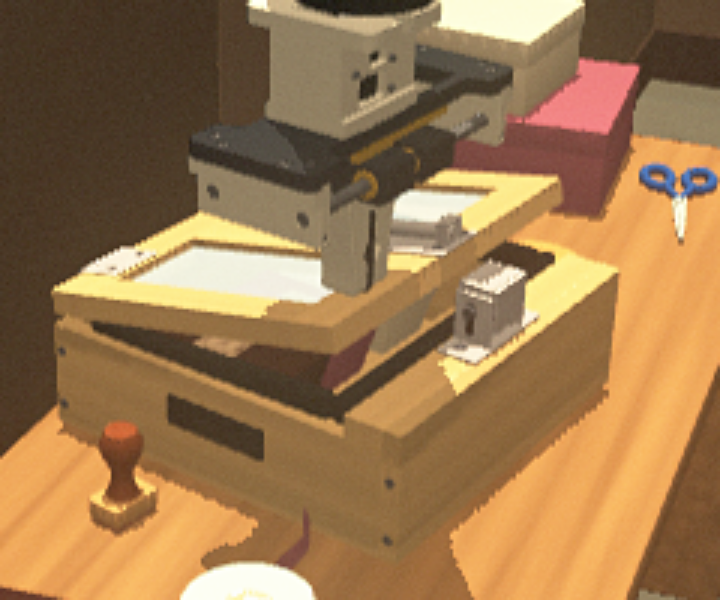

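The lid is at about 0.2 rad, with the fingertips on the bar at about (345,287) in this crop. The tip height looks inconsistent with the TCP reading, so I check with depth.

Run:
```python
from h import *
np.set_printoptions(linewidth=180,suppress=True)
c=dict(np.load("side2.npz"));C=np.nan_to_num(tocase(cloud(c))*1000).round().astype(int)
for u in(331,335,340):print(u,[(v,*C[v,u]) for v in range(226,254,2)])
t=dict(np.load("top2.npz"));D=tocase(cloud(t))*1000;x,y,z=np.moveaxis(D,-1,0)
for x0 in range(-130,120,15):
    m=(np.abs(x-x0)<4)&(np.abs(y+113)<7);print(x0,m.sum(),np.round(np.percentile(z[m],[5,50,95])) if m.any() else "")
```

```text
331 [(226, np.int64(-58), np.int64(95), np.int64(158)), (228, np.int64(-57), np.int64(94), np.int64(154)), (230, np.int64(-57), np.int64(93), np.int64(150)), (232, np.int64(-56), np.int64(92), np.int64(146)), (234, np.int64(-57), np.int64(93), np.int64(143)), (236, np.int64(-58), np.int64(94), np.int64(140)), (238, np.int64(-54), np.int64(88), np.int64(132)), (240, np.int64(-58), np.int64(94), np.int64(132)), (242, np.int64(-62), np.int64(101), np.int64(133)), (244, np.int64(-69), np.int64(110), np.int64(135)), (246, np.int64(-75), np.int64(118), np.int64(137)), (248, np.int64(-79), np.int64(124), np.int64(137)), (250, np.int64(-80), np.int64(126), np.int64(135)), (252, np.int64(-79), np.int64(124), np.int64(130))]
335 [(226, np.int64(-64), np.int64(93), np.int64(159)), (228, np.int64(-65), np.int64(94), np.int64(156)), (230, np.int64(-64), np.int64(93), np.int64(152)), (232, np.int64(-64), np.int64(93), np.int64(148)), (234, np.int64(-63), np.int64(91), np.int64(144)), (236, np.int64(-65), np.int64(93), np.int64(141)), (238, np.int64(0), np.int64(0), np.int64(0)), (240, np.int64(-65
[... 758 characters left out ...]
(242, np.int64(-78), np.int64(98), np.int64(137)), (244, np.int64(-79), np.int64(99), np.int64(134)), (246, np.int64(-81), np.int64(101), np.int64(132)), (248, np.int64(-80), np.int64(101), np.int64(128)), (250, np.int64(-82), np.int64(103), np.int64(125)), (252, np.int64(-81), np.int64(102), np.int64(121))]
-130 22 [-3. -1.  3.]
-115 28 [83. 86. 88.]
-100 25 [83. 86. 88.]
-85 26 [69. 84. 91.]
-70 25 [132. 135. 137.]
-55 27 [128. 132. 134.]
-40 28 [125. 129. 131.]
-25 25 [122. 126. 129.]
-10 26 [119. 122. 125.]
5 28 [115. 119. 122.]
20 25 [113. 116. 119.]
35 24 [109. 113. 114.]
50 22 [108. 110. 113.]
65 23 [105. 107. 108.]
80 25 [102. 103. 107.]
95 24 [ 99. 101. 104.]
110 22 [ 94.  98. 101.]
```

Run:
```python
from h import *
from plant import r
s=r.get_state();print(s["tcp_pos"],tocase(s["tcp_pos"]))
c=dict(np.load("side2.npz"));C=np.nan_to_num(tocase(cloud(c))*1000).round().astype(int)
for u in(290,305,320,328):print(u,[tuple(map(int,C[v,u])) for v in range(184,232,4)])
```

```text
[0.50401644 0.10510946 0.12483354] [-0.05894739  0.07569734  0.12483354]
290 [(-26, 160, 244), (-36, 172, 244), (-37, 174, 238), (-36, 172, 231), (-31, 166, 221), (-32, 167, 215), (-30, 164, 207), (112, -9, 97), (97, 10, 100), (81, 29, 103), (77, 34, 98), (63, 52, 101)]
305 [(-44, 146, 244), (-53, 158, 243), (-63, 171, 244), (-65, 173, 239), (-63, 171, 231), (-62, 170, 225), (-60, 167, 217), (-57, 163, 208), (-60, 167, 203), (51, 22, 110), (46, 29, 106), (35, 43, 106)]
320 [(-62, 132, 244), (-72, 146, 244), (-81, 158, 244), (-88, 168, 243), (-92, 173, 240), (-91, 172, 233), (-89, 170, 225), (-86, 165, 217), (-87, 166, 210), (-86, 164, 203), (14, 27, 114), (5, 38, 113)]
328 [(-72, 127, 245), (-81, 138, 244), (-89, 150, 244), (-98, 162, 244), (-99, 164, 238), (-98, 162, 232), (-99, 163, 226), (-98, 162, 219), (-98, 162, 212), (-97, 159, 204), (-51, 94, 159), (-50, 93, 152)]
```

Run:
```python
from h import *
from plant import r
def body(c):
    C=tocase(cloud(c))*1000;x,y,z=np.moveaxis(C,-1,0)
    m=(np.abs(y-168)<7)&(z>190)&(z<262)&(x>-105)&(x<20);return np.percentile(z[m],[2,98]),m.sum()
print(body(dict(np.load("side1.npz"))),body(dict(np.load("side2.npz"))))
for i in range(3):
    s=r.get_state();c=r.capture("side");t=r.capture("top");print(s["time_s"],s["tcp_pos"][2],s["contact_force"],s["qd"],s["joint_torque"],body(c),lid(t))
```

```text
(array([221.50810786, 260.89383977]), np.int64(1058)) (array([202.35734438, 244.22764823]), np.int64(1215))
6.1 0.12483353742635354 [-0.62913371 -0.01221475 -0.42943152] [ 0.04067148 -0.11147017 -0.01581586 -0.02636701  0.023154   -0.00714175] [-1.99943534e-03 -3.96489644e+01  2.50042391e+01  5.91146305e+00
  7.90982391e-02  1.52842347e-05] (array([202.29669215, 244.4287892 ]), np.int64(1215)) (np.float64(0.19984149124797962), np.float64(96.84925007466853), np.int64(618))
6.2 0.1248573199162101 [-0.00369379 -0.18624161  0.29868106] [ 0.09788064  0.02655573 -0.04235202 -0.00109947 -0.0204733  -0.00538116] [ 5.91012904e-04 -3.96540427e+01  2.50108284e+01  5.91259137e+00
  7.94859510e-02  5.70027635e-05] (array([202.20164332, 244.26082184]), np.int64(1211)) (np.float64(0.1999525151836024), np.float64(96.74140292304804), np.int64(622))
6.3 0.12486645378702113 [ 1.05070991 -0.43490437  0.53396683] [ 0.00355896  0.09540411 -0.01045476 -0.03372355 -0.06438464 -0.00544392] [-1.28710792e-03 -3.96564496e+01  2.50125450e+01  5.91296643e+00
  7.97733595e-02  5.41102668e-05] (array([202.42321263, 244.42696041]), np.int64(1223)) (np.float64(0.19835879612955817), np.float64(96.87000395028679), np.int64(618))
```

The gripper body and fingertips both appear about 34 mm higher than the reported TCP implies, while x and y agree. So the tips are really at about TCP z + 8 mm. I continue down to the seal on that basis.

```bash
python3 -m crank '[[[0,0,0],[-0.2,0,0.5],1],[[0,0,0],[-0.1,0,0.5],1],[[0,0,0],[-0.1,0,0.5],1],[[0,0,0],[0,0,0.3],1],[[0,0,0],[0,0,0.2],1],[[0,0,0],[0,0,0.1],1],[[0,0,0],[0,0,0],1],[[0,0,0],[0,0,0],1]]';python3 -m crank '[[[0,0,0],[0,0,0.1],1],[[0,0,0],[0,0,0.1],1],[[0,0,0],[0,0,0],1],[[0,0,0],[0,0,0],1]]'
python3 - <<'E'
from h import *
from plant import r
print(lid(r.capture("top")),lid(r.capture("top")))
E
```

```text
time_s: 7.2
tcp_pos: [0.5002, 0.1061, 0.1039]
eef_rot: [-180.0, -0.0, -14.0]
contact_force: [0.2, -0.6, -0.2]
gripper_width: 0.0004
gripper_force: 0.0
time_s: 7.6
tcp_pos: [0.5002, 0.1061, 0.1019]
eef_rot: [-180.0, -0.0, -14.0]
contact_force: [0.1, -0.3, -0.4]
gripper_width: 0.0003
gripper_force: 0.0
(np.float64(0.08187878163811273), np.float64(95.99244338694402), np.int64(634)) (np.float64(0.07993913470852951), np.float64(96.32624803409914), np.int64(638))
```

```bash
python3 -m crank '[[[0,0,0],[0,0,0.2],1],[[0,0,0],[0,0,0.2],1],[[0,0,0],[0,0,0.1],1],[[0,0,0],[0,0,0],1],[[0,0,0],[0,0,0],1]]';python3 -m crank '[[[0,0,0],[0,0,0.1],1],[[0,0,0],[0,0,0],1],[[0,0,0],[0,0,0],1]]'; python3 -m crank '[[[0,0,0],[0,0,0.1],1],[[0,0,0],[0,0,0],1],[[0,0,0],[0,0,0],1]]';python3 - <<'E'
from h import *
from plant import r
print(lid(r.capture("top")),lid(r.capture("top")))
E
```

```text
time_s: 8.2
tcp_pos: [0.5001, 0.106, 0.0968]
eef_rot: [180.0, 0.0, -14.0]
contact_force: [-1.1, -0.7, 1.2]
gripper_width: 0.0002
gripper_force: 0.0
time_s: 8.5
tcp_pos: [0.5001, 0.1061, 0.0958]
eef_rot: [180.0, 0.0, -14.0]
contact_force: [0.2, 0.8, -0.6]
gripper_width: 0.0002
gripper_force: 0.0
time_s: 8.8
tcp_pos: [0.5001, 0.1061, 0.0949]
eef_rot: [180.0, 0.0, -14.0]
contact_force: [-0.4, 0.6, 1.2]
gripper_width: 0.0005
gripper_force: 0.2
(np.float64(0.04147271202475813), np.float64(96.32895268612832), np.int64(619)) (np.float64(0.04385151370772584), np.float64(96.04879658965508), np.int64(633))
```

```bash
python3 -m crank '[[[0,0,0],[0,0,-1],1],[[0,0,0],[0,0,-2],1],[[0,0,0],[0,0,-3],0],[[0,0,0],[0,0,-2],-0.2],[[0,0,0],[0,0,0],-0.2],[[0,0,0],[0,0,0],-0.2]]' 12;python3 - <<'E'
from h import *
from plant import r
for i in range(2):
    c=r.capture("top");th,z0,n=lid(c);print(th,z0,n)
    C=tocase(cloud(c))*1000;x,y,z=np.moveaxis(C,-1,0)
    m=(np.abs(y)<16)&(np.abs(x+30)<22)&(z>138)&(z<156);q=C[m];print(len(q),q.mean(0) if len(q) else "",np.percentile(q,[3,97],0) if len(q) else"")
np.savez("top3.npz",**c);cv2.imwrite("pics/t3.png",cv2.resize(c["color"][170:330,240:460,::-1],(770,560)))
E
```

```text
time_s: 9.5
tcp_pos: [0.5003, 0.1063, 0.1757]
eef_rot: [-179.9, -0.1, -14.0]
contact_force: [-0.5, -0.3, -0.6]
gripper_width: 0.0271
gripper_force: 0.0
0.048641195578910744 96.03893518990974 641
0  
0.04584452435218377 96.26214463988994 639
0
```

View pics/t3.png

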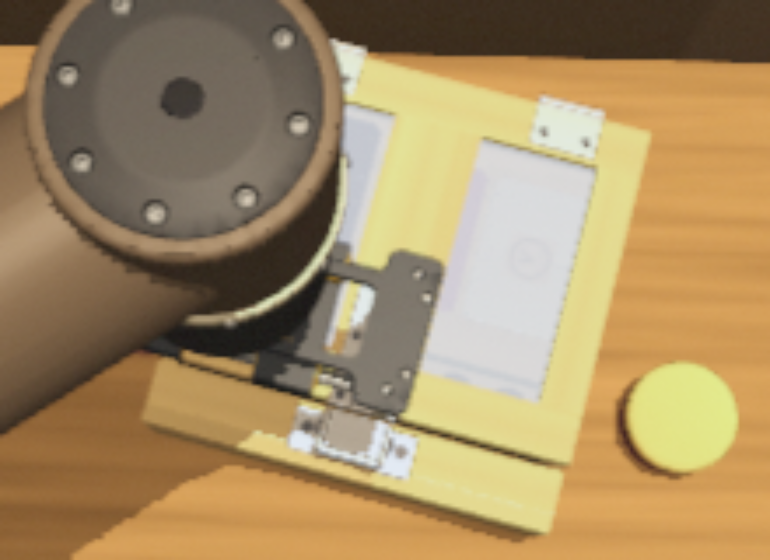

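The lid stays on the seal at about 0.047 rad, and the gripper hides the knob. I move over the knob and come down around it.

```bash
python3 -m crank '[[[0,0,0],[0.8,1.9,0],-0.2],[[0,0,0],[0.8,1.9,0],-0.2],[[0,0,0],[0.8,1.9,0],-0.2],[[0,0,0],[0.8,1.9,0],-0.2],[[0,0,0],[0,0,0],-0.2],[[0,0,0],[0,0,1.5],-0.2],[[0,0,0],[0,0,1.0],-0.2],[[0,0,0],[0,0,0],-0.2]]'
python3 - <<'E'
from h import *
from plant import r
c=r.capture("side");np.savez("side4.npz",**c);cv2.imwrite("pics/s4.png",cv2.resize(c["color"][140:300,240:480,::-1],(780,520)))
E
```

```text
time_s: 10.4
tcp_pos: [0.5115, 0.0245, 0.1479]
eef_rot: [179.9, 0.2, -14.0]
contact_force: [-0.4, 0.4, -0.9]
gripper_width: 0.0524
gripper_force: 0.0
```

View pics/s4.png

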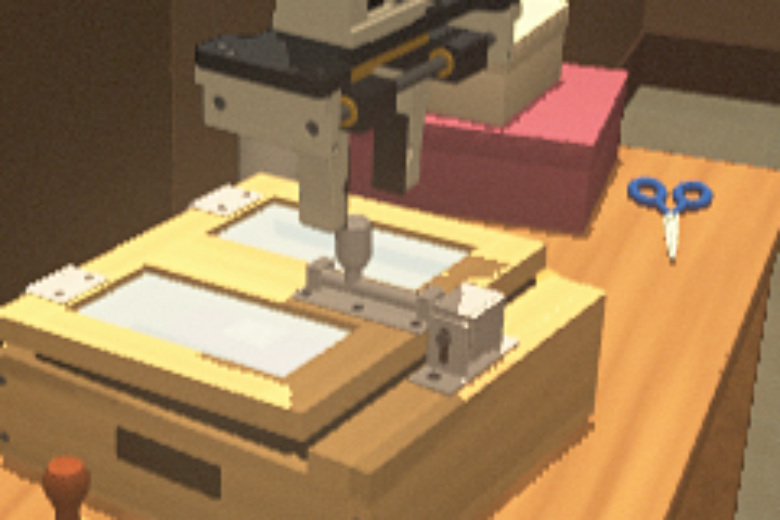

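Knob at about (355,235) in the crop, centred between the fingers, which are just above it. I get its position from depth.

Run:
```python
from h import *
from plant import r
c=dict(np.load("side4.npz"));C=tocase(cloud(c))*1000
q=C[208:218,344:354].reshape(-1,3);q=q[(q[:,2]>120)&(q[:,2]<156)&(abs(q[:,1])<20)]
print(len(q),np.median(q,0),np.percentile(q,[3,97],0))
q=C[196:206,332:346].reshape(-1,3);print("fingerL",np.nanpercentile(q,[3,50,97],0))
print(tocase(r.get_state()["tcp_pos"]))
```

```text
91 [-35.54271544   8.23387524 143.24044738] [[-40.0193855    0.44085312 135.10344337]
 [-26.3978371   12.68470817 150.96976164]]
fingerL [[-44.30150349  33.54905695 168.95562501]
 [-35.82324402  42.56750259 178.57498037]
 [-22.15105867  45.81315602 188.39778361]]
[-0.03164395 -0.0004056   0.14889238]
```

```bash
python3 -m crank '[[[0,0,0],[0,0,1],-0.2],[[0,0,0],[0,0,1],-0.2],[[0,0,0],[0,0,1],-0.2],[[0,0,0],[0,0,0.6],-0.2],[[0,0,0],[0,0,0.3],-0.2],[[0,0,0],[0,0,0],-0.2],[[0,0,0],[0,0,0],-0.2]]'; python3 -m crank '[[[0,0,0],[0,0,0],0.2],[[0,0,0],[0,0,0],0.3],[[0,0,0],[0,0,0],0.4],[[0,0,0],[0,0,0],0.5],[[0,0,0],[0,0,0],0.7],[[0,0,0],[0,0,0],0.7],[[0,0,0],[0,0,0],0.7]]' 10
```

```text
time_s: 11.15
tcp_pos: [0.513, 0.0246, 0.1111]
eef_rot: [-180.0, -0.0, -14.0]
contact_force: [-0.0, 0.0, 0.6]
gripper_width: 0.0526
gripper_force: 0.0
time_s: 11.85
tcp_pos: [0.5134, 0.0253, 0.1111]
eef_rot: [-179.9, -0.1, -14.0]
contact_force: [1.7, 4.7, 0.6]
gripper_width: 0.0198
gripper_force: 10.0
```

Knob held. I ease the sideways bias, firm up the grip and press down 3 mm.

```bash
python3 -m crank '[[[0,0,0],[0,-0.08,0],0.7],[[0,0,0],[0,0,0],0.7],[[0,0,0],[0,0,0],0.7]]' 25; python3 -m crank '[[[0,0,0],[0,0,0.1],0.7],[[0,0,0],[0,0,0.1],0.7],[[0,0,0],[0,0,0.1],0.7],[[0,0,0],[0,0,0],0.7],[[0,0,0],[0,0,0],0.7]]'; python3 -m crank '[[[0,0,0],[-0.1,0,0],0.7],[[0,0,0],[-0.1,0,0],0.7],[[0,0,0],[-0.1,0,0],0.7],[[0,0,0],[0,0,0],0.7],[[0,0,0],[0,0,0],0.7]]'
python3 - <<'E'
from h import *
from plant import r
print(lid(r.capture("top")),lid(r.capture("top")),tocase(r.get_state()["tcp_pos"]))
E
```

```text
time_s: 12.15
tcp_pos: [0.5133, 0.0254, 0.111]
eef_rot: [-180.0, -0.0, -14.0]
contact_force: [2.4, 2.3, 1.0]
gripper_width: 0.0189
gripper_force: 25.0
time_s: 12.65
tcp_pos: [0.5132, 0.0254, 0.1081]
eef_rot: [-180.0, -0.0, -14.0]
contact_force: [-0.5, 2.6, 6.0]
gripper_width: 0.0193
gripper_force: 25.0
time_s: 13.15
tcp_pos: [0.5103, 0.0262, 0.1081]
eef_rot: [-180.0, -0.0, -14.0]
contact_force: [1.7, 2.2, 5.1]
gripper_width: 0.019
gripper_force: 25.0
(np.float64(0.023808447807467027), np.float64(96.3773083923097), np.int64(525)) (np.float64(0.02514442772921618), np.float64(96.26357941637747), np.int64(529)) [-0.03370839  0.00063605  0.10806252]
```

```bash
for i in 1 2; do python3 -m crank '[[[0,0,0],[-0.1,0,0],0.7],[[0,0,0],[0,0,0],0.7],[[0,0,0],[0,0,0],0.7]]'; done
```

```text
time_s: 13.55
tcp_pos: [0.5094, 0.0264, 0.1081]
eef_rot: [-180.0, -0.0, -14.0]
contact_force: [1.6, 2.2, 5.6]
gripper_width: 0.0188
gripper_force: 25.0
time_s: 13.85
tcp_pos: [0.5084, 0.0267, 0.1081]
eef_rot: [-180.0, -0.0, -14.0]
contact_force: [1.7, 1.3, 5.7]
gripper_width: 0.0189
gripper_force: 25.0
```

```bash
for i in 1 2; do python3 -m crank '[[[0,0,0],[-0.1,0,0],0.7],[[0,0,0],[0,0,0],0.7],[[0,0,0],[0,0,0],0.7]]'; done
```

```text
time_s: 14.15
tcp_pos: [0.5074, 0.0269, 0.1081]
eef_rot: [-180.0, -0.0, -14.0]
contact_force: [1.7, 2.5, 5.8]
gripper_width: 0.0197
gripper_force: 25.0
time_s: 14.45
tcp_pos: [0.5064, 0.0271, 0.1081]
eef_rot: [-180.0, -0.0, -14.0]
contact_force: [1.8, 2.2, 5.3]
gripper_width: 0.0193
gripper_force: 25.0
```

```bash
for i in 1 2; do python3 -m crank '[[[0,0,0],[-0.07,0,0],0.7],[[0,0,0],[0,0,0],0.7],[[0,0,0],[0,0,0],0.7]]'; done
```

```text
time_s: 14.75
tcp_pos: [0.5058, 0.0273, 0.1081]
eef_rot: [-180.0, -0.0, -14.0]
contact_force: [2.1, 2.2, 4.9]
gripper_width: 0.0192
gripper_force: 25.0
time_s: 15.05
tcp_pos: [0.5051, 0.0275, 0.1081]
eef_rot: [-180.0, -0.0, -14.0]
contact_force: [0.6, 1.7, 5.8]
gripper_width: 0.0192
gripper_force: 25.0
```

```bash
for i in 1 2; do python3 -m crank '[[[0,0,0],[-0.07,0,0],0.7],[[0,0,0],[0,0,0],0.7],[[0,0,0],[0,0,0],0.7]]'; done
```

```text
time_s: 15.35
tcp_pos: [0.5045, 0.0277, 0.1081]
eef_rot: [-180.0, -0.0, -14.0]
contact_force: [1.7, 1.4, 5.6]
gripper_width: 0.0195
gripper_force: 25.0
time_s: 15.65
tcp_pos: [0.5037, 0.0279, 0.108]
eef_rot: [-180.0, -0.0, -14.0]
contact_force: [2.4, 1.5, 5.1]
gripper_width: 0.0191
gripper_force: 25.0
```

```bash
for i in 1 2; do python3 -m crank '[[[0,0,0],[-0.07,0,0],0.7],[[0,0,0],[0,0,0],0.7],[[0,0,0],[0,0,0],0.7]]'; done
```

```text
time_s: 15.95
tcp_pos: [0.5029, 0.028, 0.1079]
eef_rot: [-180.0, -0.0, -14.0]
contact_force: [2.2, 1.9, 5.1]
gripper_width: 0.0191
gripper_force: 25.0
time_s: 16.25
tcp_pos: [0.5022, 0.0282, 0.1079]
eef_rot: [-180.0, -0.0, -14.0]
contact_force: [2.8, 2.9, 5.3]
gripper_width: 0.0193
gripper_force: 25.0
```

```bash
for i in 1 2; do python3 -m crank '[[[0,0,0],[-0.07,0,0],0.7],[[0,0,0],[0,0,0],0.7],[[0,0,0],[0,0,0],0.7]]'; done
python3 - <<'E'
from h import *
from plant import r
c=r.capture("top");print(lid(c),lid(r.capture("top")))
s=r.capture("side");C=tocase(cloud(s))*1000;x,y,z=np.moveaxis(C,-1,0)
b=cv2.resize(s["color"][175:265,320:410,::-1],(560,560),interpolation=cv2.INTER_CUBIC);cv2.imwrite("pics/s5.png",b)
E
```

```text
time_s: 16.55
tcp_pos: [0.5015, 0.0283, 0.1079]
eef_rot: [-180.0, -0.0, -14.0]
contact_force: [2.9, 3.2, 5.2]
gripper_width: 0.019
gripper_force: 25.0
time_s: 16.85
tcp_pos: [0.5008, 0.0285, 0.1079]
eef_rot: [-180.0, -0.0, -14.0]
contact_force: [2.3, 3.3, 4.7]
gripper_width: 0.0192
gripper_force: 25.0
(np.float64(0.024449049213031565), np.float64(96.11221417584255), np.int64(532)) (np.float64(0.021998409923964842), np.float64(96.23541179059144), np.int64(518))
```

View pics/s5.png

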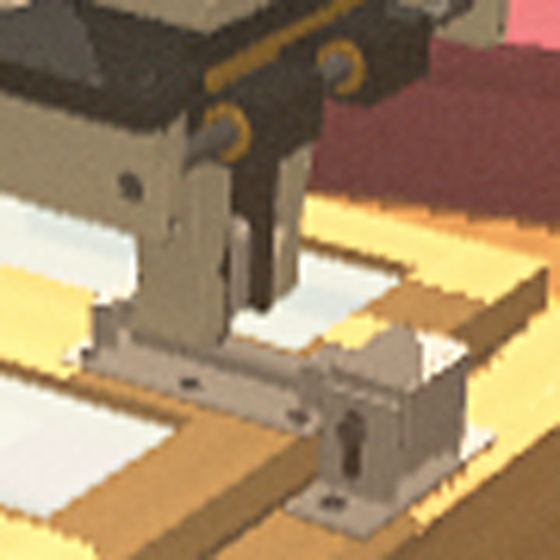

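Only friction is felt, though the bolt must be at least 11 mm out. It is entering the hole at lid angle about 0.023 rad, so I continue, easing the small sideways load.

```bash
for i in 1 2; do python3 -m crank '[[[0,0,0],[-0.1,-0.02,0],0.7],[[0,0,0],[-0.1,-0.02,0],0.7],[[0,0,0],[0,0,0],0.7],[[0,0,0],[0,0,0],0.7]]'; done
```

```text
time_s: 17.4
tcp_pos: [0.4986, 0.0291, 0.1078]
eef_rot: [180.0, 0.0, -14.0]
contact_force: [1.1, 2.4, 5.6]
gripper_width: 0.0191
gripper_force: 25.0
time_s: 17.8
tcp_pos: [0.4964, 0.0296, 0.1078]
eef_rot: [179.9, 0.1, -14.0]
contact_force: [1.5, 0.7, 6.2]
gripper_width: 0.019
gripper_force: 25.0
```

```bash
for i in 1 2 3; do python3 -m crank '[[[0,0,0],[-0.1,0,0],0.7],[[0,0,0],[-0.1,0,0],0.7],[[0,0,0],[0,0,0],0.7],[[0,0,0],[0,0,0],0.7]]'; done
```

```text
time_s: 18.2
tcp_pos: [0.4945, 0.0301, 0.1077]
eef_rot: [179.9, 0.1, -14.0]
contact_force: [0.4, 0.9, 5.6]
gripper_width: 0.0193
gripper_force: 25.0
time_s: 18.6
tcp_pos: [0.4926, 0.0306, 0.1077]
eef_rot: [179.9, 0.1, -14.0]
contact_force: [1.6, 0.1, 5.3]
gripper_width: 0.0189
gripper_force: 25.0
time_s: 19.0
tcp_pos: [0.4906, 0.0311, 0.1077]
eef_rot: [179.9, 0.1, -14.0]
contact_force: [0.9, 0.3, 5.8]
gripper_width: 0.0188
gripper_force: 25.0
```

```bash
python3 -m crank '[[[0,0,0],[-0.1,0,0],0.7],[[0,0,0],[-0.1,0,0],0.7],[[0,0,0],[0,0,0],0.7],[[0,0,0],[0,0,0],0.7]]'; for i in 1 2; do python3 -m crank '[[[0,0,0],[-0.07,0,0],0.7],[[0,0,0],[0,0,0],0.7],[[0,0,0],[0,0,0],0.7]]'; done
```

```text
time_s: 19.4
tcp_pos: [0.4887, 0.0315, 0.1077]
eef_rot: [179.9, 0.1, -14.0]
contact_force: [1.2, 0.5, 6.1]
gripper_width: 0.0192
gripper_force: 25.0
time_s: 19.7
tcp_pos: [0.488, 0.0317, 0.1077]
eef_rot: [179.9, 0.1, -14.0]
contact_force: [2.1, 0.6, 6.0]
gripper_width: 0.0193
gripper_force: 25.0
time_s: 20.0
tcp_pos: [0.4874, 0.0319, 0.1077]
eef_rot: [179.9, 0.1, -14.0]
contact_force: [1.2, -0.3, 6.1]
gripper_width: 0.0191
gripper_force: 25.0
```

```bash
for i in 1 2; do python3 -m crank '[[[0,0,0],[-0.06,0,0],0.7],[[0,0,0],[0,0,0],0.7],[[0,0,0],[0,0,0],0.7]]'; done
```

```text
time_s: 20.3
tcp_pos: [0.4868, 0.0321, 0.1077]
eef_rot: [179.9, 0.0, -14.0]
contact_force: [1.7, -0.3, 6.5]
gripper_width: 0.0194
gripper_force: 25.0
time_s: 20.6
tcp_pos: [0.4862, 0.0322, 0.1077]
eef_rot: [179.9, 0.1, -14.0]
contact_force: [1.5, 0.1, 5.5]
gripper_width: 0.0189
gripper_force: 25.0
```

```bash
python3 -m crank '[[[0,0,0],[-0.06,0,0],0.7],[[0,0,0],[0,0,0],0.7],[[0,0,0],[0,0,0],0.7]]'
```

```text
time_s: 20.9
tcp_pos: [0.4856, 0.0323, 0.1077]
eef_rot: [179.9, 0.0, -14.0]
contact_force: [1.6, 0.1, 5.0]
gripper_width: 0.019
gripper_force: 25.0
```

```bash
for i in 1 2; do python3 -m crank '[[[0,0,0],[-0.06,0,0],0.7],[[0,0,0],[0,0,0],0.7],[[0,0,0],[0,0,0],0.7]]'; done
```

```text
time_s: 21.2
tcp_pos: [0.485, 0.0325, 0.1077]
eef_rot: [179.9, 0.0, -14.0]
contact_force: [1.9, 0.8, 5.3]
gripper_width: 0.0193
gripper_force: 25.0
time_s: 21.5
tcp_pos: [0.4845, 0.0326, 0.1077]
eef_rot: [179.9, 0.0, -14.0]
contact_force: [2.6, 1.0, 5.8]
gripper_width: 0.0191
gripper_force: 25.0
```

```bash
python3 -m crank '[[[0,0,0],[-0.06,0,0],0.7],[[0,0,0],[0,0,0],0.7],[[0,0,0],[0,0,0],0.7]]'
```

```text
time_s: 21.8
tcp_pos: [0.4842, 0.0328, 0.1078]
eef_rot: [179.9, 0.0, -14.0]
contact_force: [3.5, -3.5, 4.8]
gripper_width: 0.019
gripper_force: 25.0
```

```bash
python3 -m crank '[[[0,0,0],[-0.04,0,0],0.7],[[0,0,0],[0,0,0],0.7],[[0,0,0],[0,0,0],0.7]]'
```

```text
time_s: 22.1
tcp_pos: [0.4842, 0.0328, 0.1079]
eef_rot: [179.9, -0.0, -14.0]
contact_force: [4.5, -3.6, 3.5]
gripper_width: 0.0192
gripper_force: 25.0
```

The bolt has stopped firmly at the keeper's end (about 5 N). I let go, rise clear and check.

```bash
python3 -m crank '[[[0,0,0],[0.03,0,-0.05],0.7],[[0,0,0],[0,0,-0.05],0.7],[[0,0,0],[0,0,0],0.4],[[0,0,0],[0,0,0],0],[[0,0,0],[0,0,0],-0.2],[[0,0,0],[0,0,0],-0.2],[[0,0,0],[0,0,0],-0.2],[[0,0,0],[0,0,0],-0.2]]'; python3 -m crank '[[[0,0,0],[0,0,-1],-0.2],[[0,0,0],[0,0,-2],-0.2],[[0,0,0],[0,0,-3],-0.2],[[0,0,0],[0,0,-3],-0.2],[[0,0,0],[-2,-3,-2],-0.2],[[0,0,0],[-2,-3,0],-0.2],[[0,0,0],[-2,-3,0],-0.2],[[0,0,0],[-2,-3,0],-0.2]]'; python3 -m crank '[[[0,0,0],[0,-4,0],-0.2],[[0,0,0],[0,-4,0],-0.2],[[0,0,0],[0,-4,0],-0.2],[[0,0,0],[0,-4,0],-0.2],[[0,0,0],[0,0,0],-0.2],[[0,0,0],[0,0,0],-0.2]]'
python3 - <<'E'
from h import *
from plant import r
c=r.capture("top");print(lid(c),lid(r.capture("top")))
C=tocase(cloud(c))*1000;x,y,z=np.moveaxis(C,-1,0)
m=(np.abs(y)<16)&(x>-85)&(x<-10)&(z>136)&(z<156);q=C[m];print(len(q),q.mean(0),np.percentile(q,[3,97],0))
s=r.capture("side")
cv2.imwrite("pics/fin.png",np.hstack([cv2.resize(c["color"][160:330,220:450,::-1],(400,296)),cv2.resize(s["color"][150:372,230:530,::-1],(400,296))]))
E
```

```text
time_s: 22.9
tcp_pos: [0.4842, 0.0334, 0.1088]
eef_rot: [180.0, 0.0, -14.0]
contact_force: [0.2, -0.7, -0.8]
gripper_width: 0.0521
gripper_force: 0.0
time_s: 23.7
tcp_pos: [0.4352, 0.1703, 0.2201]
eef_rot: [-179.9, -0.0, -14.0]
contact_force: [1.5, 0.4, -0.6]
gripper_width: 0.0527
gripper_force: 0.0
time_s: 24.3
tcp_pos: [0.4742, 0.325, 0.2188]
eef_rot: [179.9, 0.0, -13.9]
contact_force: [0.0, -0.9, 0.2]
gripper_width: 0.0525
gripper_force: 0.0
(np.float64(0.02156168036031326), np.float64(96.34324994634531), np.int64(637)) (np.float64(0.023994919150168766), np.float64(95.87107409890373), np.int64(638))
81 [-5.97715087e+01  4.51241671e-02  1.46657492e+02] [[-68.18719862  -7.8959541  138.41092774]
 [-50.87479588   8.1010116  150.54849117]]
```

View pics/fin.png

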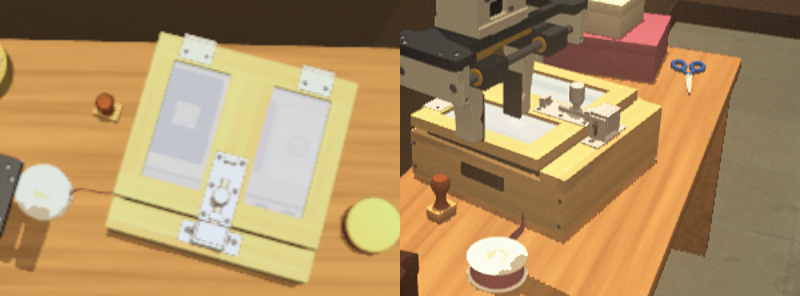

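The lid stays down at about 0.023 rad, against about 0.047 when free. The knob is at x ≈ -60 mm, where it should be with the bolt home. The tin, ribbon and stamp look unmoved, and the gripper is clear.

```bash
python3 -c "
from plant import r
print(r.close_job())"
```

```text
the job is handed in; nothing more can be done
None
```

The truffle case is shut: the bolt is fully home in its keeper and holds the lid down on the seal with the gripper clear, and I handed the job in at about 24 s; no verdict came back.

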